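# Re-hang the lift-off lid of a dry block heater

### The job

Pick up the blue lid by its bar handle and hang it back on the block heater: lower it level, still in the gripper, until its two knuckles are over the heater's two hinge pins, then let go so that the lid lies flat on the heater. Do not drop it onto the heater, and leave the white cover where it lies.

Things in the scene. Friction and masses are not known exactly. Their poses are not given: they have to be found in the camera images.
- lid: Loose blue lid, 0.25-0.5 kg. Plate 187 (x) x 200 (y) mm, top 34 mm above origin. Black bar handle along y, 120 mm long, 18 wide, 20 tall, centre 76 mm above origin, posts under it at y +-50. Origin: under mid-handle, level with the lid's lowest edges (on the table at start). z up, x from front lip (x -95, 28 deep) to the knuckles; at start x points away from the robot within 25 deg.
- knuckle (a point): Middle of the inner top of the lid's left knuckle, at (114, 65, 28) mm in the lid's frame; the right one is at y -65. Each black knuckle is a channel along y, open below and at its ends, 30 mm long, 28 deep, 32 wide at its top, 44 at its mouth. In the seated lid this point is on top of the left pin.
- heater: White block heater, fixed, 305 x 230 mm, deck 65 mm high; steel collar (x -71 to 69, y +-95, top z 105 mm); behind it a pillar with two level steel pins along y, 12 mm thick, axes at x 114, z 99, |y| 18 to 100. Origin on the table; x towards the pins, away from the robot within 12 deg. Seated lid rests on collar and pins: its origin 77 mm straight above this one, axes parallel.
- cover: Plain white cover of another apparatus, loose, with a grey bar handle and no knuckles, 187 x 200 mm, 86 mm high with its handle, standing on the table; not to be used. Origin at the centre of its underside, z up.

How it is judged:
By the outcome, as a careful person would: the job done as asked, in the order asked, and still so for the second after the job is handed in, with the robot touching nothing.
It also fails if it takes over 38 s, if anything falls off the work surface, if the arm or the gripper's body presses on something with over 40 N, if the wrist force passes 120 N, or if a joint passes its speed limit or range.

### The arm

A 6-joint arm with a two-finger parallel gripper is mounted at the origin on the work surface. World frame = base frame: x ahead of the robot, y to its left, z up, the work surface at z = 0. Lengths are in mm, angles in rad, forces in N, time in s.
With the tool pointing down it reaches from about 275 to 850 mm from the base axis. Payload 19 kg.
Tool frame: the origin (TCP) lies at the very end of the fingers, on their centre line; the grasp point (between the pads) lies 19 mm behind it; z points along the fingers, y is the line along which they close (so a half turn about z gives the same grasp; the last joint's range is limited). The gripper opens to 85 mm and grips with 20 to 120 N. Pads are 22 mm wide; open, the fingers measure 114 mm over their backs; the gripper's body (76 mm by 85 mm) begins 54 mm behind the grasp point. The pads swing forward as they close: fully open they stand 13 mm farther back than shut.
Start: joints at [1.042, 0.15, 1.437, -0, 1.554, -0.134], TCP at [221.158, 530.731, 194.767] pointing down, gripper open.
Joint ranges: [-2.8, 2.8], [-0.68, 2.1], [0.12, 2.68], [-1.39, 4.53], [0.16, 2.79], [-2.81, 2.81]. Speed limits (rad/s): [1.89, 1.89, 2.22, 3.01, 3.01, 3.01].

### API

Orientations are given as a 3x3 rotation matrix whose columns are the frame's x, y, z axes.
In Python, from cell import manip, get_image, get_calibration, ticket gives the robot as it stands.
- The arm moves only by the tool apply_moves, never from a script. Its argument "series" is a list of rows, each a list of 3 entries, a list of its own where there are three numbers: the shift along the world's x, y, z normalised to -1 to 1, where 1 is 10 cm, then the turn, a rotation vector about the world's x, y, z normalised to -1 to 1, where 1 is 45 degrees, then the closure, from -1 (fully open) to 1 (shut), so that 0 is half open. In form: [[[dx, dy, dz], [wx, wy, wz], gripper], ...]. A call has 1 to 5 rows; each row is the pose to reach, as a shift and turn from the pose commanded when the call began; what a row does not reach only later rows make up. A row lasts 1/10 s, in which the tool goes at most 50 mm and 8.59 degrees, less where a joint would pass 70% of its speed; a pose out of reach is approached as far as the arm can. A call with a number of a shift or a turn outside -1 to 1 is refused whole. A call with a gripper value outside its range is refused whole. The fingers move at their own pace and stop on an object; "grip_force" is the grip in N (left out, the last holds). Time passes only in rows, so rows that repeat a pose let the fingers close. It gives the time, the measured TCP pose, the force, the opening and the grip force at its end, in the units of the state.
- manip.get_obs(): the state, without advancing time (a new reading comes with each control period).
- get_image(name): name is "side" or "top" or "wrist"; returns (picture, depth): 420x560x3 uint8, red, green, blue; 420x560 float32, mm along the optical axis (not along the pixel's ray), 0 where there is no reading.
- get_calibration(name): a dict with "camera_matrix" (3x3 intrinsics, pixels), "camera_from_world" (4x4, takes a point from world to camera coordinates). Camera axes: x right, y up, looking along -z (the intrinsics and any distortion apply to the point x, -y, -z); pixel columns grow to the right and rows downward; lengths in mm; the calibration is good to about 2 mm. A picture is of the moment at which its call begins: read the wrist's pose just before it. get_calibration takes no time and is no camera call; for the wrist camera it gives the pose at the moment of the call.
- ticket.close_job(): hands the job in; it is judged then, once.
The state is a dict: "clock": time; "q": joint angles; "joint_vel": joint speeds; "tau": joint torques, N m; "eef_pos": TCP position; "ee_rot": TCP orientation; "ft_force": force on the tool from outside, world axes, zero at the start; "moment": the same for the moment, N m; "grip_width": finger opening in mm; "gripper_force": force on a finger pad.
Only numpy, scipy, OpenCV 4.12 (cv2) and the standard library are available. Lean on these libraries where they do the work, as an engineer would, in place of code of your own. Each camera call takes 0.05 s, during which the arm holds its last target. There are 200 camera calls.

## Working session

There is one attempt and no reset: what is moved stays moved. The work goes in short steps, Python scripts to look and compute and a tool call to move; the robot and the scene stay as the last step left them, time stands still between calls to the robot, and variables do not carry over. Pictures are saved under pics/ and viewed, at most 10 in all, crops included, and the job is handed in when it is done.

Besides the shell and the picture viewer there is one more tool, called after "Call:" as name([rows], argument=value, ...), one row to a line, values as JSON. apply_moves: Moves the arm, as the interface text tells. Scaled input: -1 to 1 covers 10 cm each way for a shift and 45 degrees each way for a turn. Its arguments: {"type":"object","properties":{"series":{"type":"array"},"grip_force":{"type":"number"}},"required":["series"]}

```bash
mkdir -p pics
cat > h.py <<'E'
import numpy as np, cv2
from cell import manip, get_image, get_calibration, ticket
def cloud(name):
    c=get_calibration(name); p,d=get_image(name)
    K=np.array(c["camera_matrix"]);T=np.linalg.inv(np.array(c["camera_from_world"]))
    v,u=np.mgrid[0:420,0:560]
    X=np.stack([(u-K[0,2])/K[0,0]*d,-(v-K[1,2])/K[1,1]*d,-d],-1)
    W=X@T[:3,:3].T+T[:3,3]; W[d==0]=np.nan
    return p,d,W
E
python3 - <<'E'
from h import *
o=manip.get_obs();print(o)
ims=[]
for n in("top","side"):
    p,d,W=cloud(n);np.savez(n+".npz",p=p,d=d,W=W)
    cv2.imwrite(f"pics/{n}0.png",p[:,:,::-1]);c=get_calibration(n);print(c)
E
```

```text
{'clock': 0.0, 'q': array([ 1.04198970e+00,  1.50963421e-01,  1.43798776e+00,  4.33340486e-06,
        1.55382677e+00, -1.33983012e-01]), 'joint_vel': array([ 3.63372015e-04,  6.88632169e-04, -5.40948754e-04, -5.08404867e-04,
        4.86909950e-05,  2.71565943e-04]), 'tau': array([ 1.55856349e-03, -7.13067985e+01, -5.70869207e+01,  1.97254496e-05,
        9.32416529e-03, -1.63442388e-05]), 'eef_pos': array([221.0345715 , 530.51177648, 194.20989548]), 'ee_rot': array([[-9.23064346e-01,  3.84645098e-01, -6.01726110e-04],
       [ 3.84645534e-01,  9.23063795e-01, -1.02120913e-03],
       [ 1.62628502e-04, -1.17409300e-03, -9.99999298e-01]]), 'ft_force': array([0.68373214, 0.4407474 , 1.22222339]), 'moment': array([ 0.04199043, -0.03120468, -0.02207884]), 'gripper_force': 0.0, 'grip_width': 85.62847351780673}
{'camera_matrix': array([[502.71058425,   0.        , 272.06712012],
       [  0.        , 502.71058425, 209.96772926],
       [  0.        ,   0.        ,   1.        ]]), 'camera_from_world': array([[ 2.42359271e-02, -9.99699815e-01,  3.59165644e-03,
         3.35922289e+01],
       [ 9.98115224e-01,  2.43998131e-02,  5.63085129e-02,
        -5.71405757e+02],
       [-5.63792456e-02,  2.22019796e-03,  9.98406957e-01,
        -1.40416674e+03],
       [ 0.00000000e+00,  0.00000000e+00,  0.00000000e+00,
         1.00000000e+00]])}
{'camera_matrix': array([[401.89292351,   0.        , 276.72900167],
       [  0.        , 401.89292351, 216.18872192],
       [  0.        ,   0.        ,   1.        ]]), 'camera_from_world': array([[ 9.85298312e-01, -1.70836602e-01, -1.44632869e-03,
        -5.41755342e+02],
       [ 9.62495640e-02,  5.48084107e-01,  8.30866917e-01,
        -1.26865419e+02],
       [-1.41149771e-01, -8.18790979e-01,  5.56469294e-01,
        -9.07138225e+02],
       [ 0.00000000e+00,  0.00000000e+00,  0.00000000e+00,
         1.00000000e+00]])}
```

View pics/top0.png

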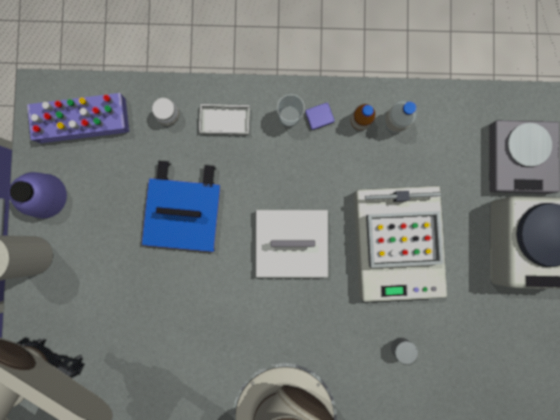

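View pics/side0.png

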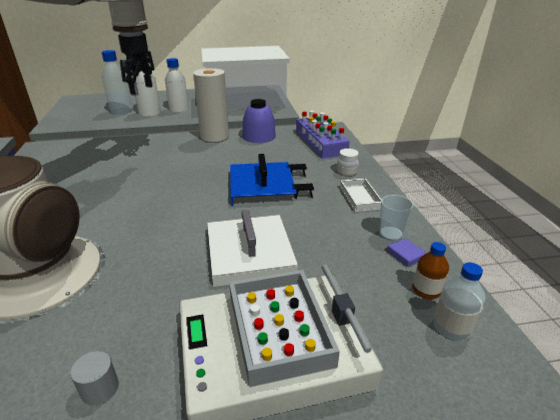

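The top view shows the blue lid at about (180,215) with its handle at (179,212) and knuckles at (163,170) and (209,175). The white cover is at (292,244). The heater is at (402,243), with its collar at (403,240) and pins at (367,197) and (425,194). The side view agrees: lid at (265,180), heater at (280,340). Next I'll measure from both clouds.

```bash
cat > m.py <<'E'
from h import *
def rect(P): 
    (c,s,a)=cv2.minAreaRect(P[:,:2].astype(np.float32)); 
    return np.round(c,1),np.round(s,1),round(a,2)
for n in("top","side"):
    z=np.load(n+".npz");p=z["p"].astype(int);W=z["W"];Z=W[...,2]
    R,G,B=p[...,0],p[...,1],p[...,2]
    near=(abs(W[...,0]-560)<150)&(abs(W[...,1]-230)<140)
    tab=np.nanmedian(Z[(abs(W[...,0]-400)<30)&(abs(W[...,1]-100)<60)]); print(n,"table",tab)
    blue=near&(B>R+60)&(B>G+40)&(Z>22)&(Z<50)
    print("plate",rect(W[blue]),np.median(Z[blue]))
    h=near&(Z>74)&(Z<100)
    print("handle",rect(W[h]),np.median(Z[h]),np.median(W[h],0),h.sum())
    k=near&(R<50)&(B<60)&(Z>15)&(Z<60)&(W[...,0]>W[blue][:,0].max()-25)
    nn,L,st,ce=cv2.connectedComponentsWithStats(k.astype(np.uint8))
    for i in range(1,nn):
        if st[i,4]>15: print("kn",rect(W[L==i]),np.median(Z[L==i]),st[i,4])
    hx=(abs(W[...,0]-530)<190)&(abs(W[...,1]+250)<150)
    deck=hx&(Z>57)&(Z<73); print("deck",rect(W[deck]),np.median(Z[deck]))
    col=hx&(Z>98)&(Z<112)&(W[...,0]<600); print("collar",rect(W[col]),np.median(Z[col]))
    pin=hx&(Z>90)&(Z<150)&(W[...,0]>600); print("pin",rect(W[pin]),np.median(Z[pin]),np.percentile(Z[pin],[5,50,95]),pin.sum())
    for q in range(0,1):
        P=W[pin]; print("pin line",cv2.fitLine(P[:,:2].astype(np.float32),cv2.DIST_HUBER,0,.01,.01).ravel())
E
python3 m.py
```

```text
top table 2.5637360026996703
plate (array([550.9, 288.1]), array([174.7, 185.9]), 86.31) 34.203425502578966
handle (array([557.1, 300.4]), array([119.8,  18. ]), 86.14) 85.79619086920115 [556.61030616 299.87177911  85.79619087] 305
kn (array([673.8, 355.7]), array([45.7, 28.2]), 0.08) 33.71255879981618 151
kn (array([664.2, 228.6]), array([27.1, 48.8]), 84.02) 34.06526269488495 159
deck (array([ 491.4, -294.5]), array([302.9, 216.9]), 1.16) 65.42063835815134
collar (array([ 515.1, -305.6]), array([172. , 190.9]), 4.11) 104.62404075015138
pin (array([ 613.8, -299. ]), array([ 27. , 201.3]), 2.12) 103.8857456938938 [ 98.35397393 103.88574569 108.28573008] 421
pin line [ 7.1444824e-02 -9.9744457e-01  6.1369946e+02 -2.9797995e+02]
side table 0.22927825937210855
plate (array([553.3, 285.4]), array([179.6, 189.5]), 86.35) 31.948619903640804
handle (array([557.2, 297.5]), array([120.9,  17.9]), 85.81) 83.2347492238573 [555.81751472 288.06184402  83.23474922] 131
kn (array([676.7, 354.4]), array([34.7, 51.3]), 79.86) 31.104120948998855 94
kn (array([667.2, 224.8]), array([34.7, 53.3]), 84.66) 31.134492959116187 132
deck (array([ 492.6, -294.7]), array([305.3, 213.3]), 0.51) 64.15606031878474
collar (array([ 514.9, -307. ]), array([172.2, 192. ]), 3.53) 103.76474904705759
pin (array([ 614.6, -300.2]), array([ 28.7, 199.7]), 3.19) 102.85763022888887 [ 95.71695469 102.85763023 104.787766  ] 871
pin line [ 7.1910560e-02 -9.9741107e-01  6.1312463e+02 -3.1387415e+02]
```

```bash
cat > m2.py <<'E'
from h import *
from scipy.optimize import minimize
for n in("top","side"):
    z=np.load(n+".npz");W=z["W"];Z=W[...,2]
    hx=(abs(W[...,0]-530)<190)&(abs(W[...,1]+300)<150)
    print(n,"zmax",np.nanmax(Z[hx]),W[hx][np.nanargmax(Z[hx])])
    pin=W[hx&(Z>96)&(W[...,0]>590)]
    col=W[hx&(Z>100)&(Z<108)&(W[...,0]<575)]
    for lo,hi in((-400,-330),(-270,-200)):
        s=pin[(pin[:,1]>lo)&(pin[:,1]<hi)]; print("pin",lo,np.round(np.percentile(s[:,0],[2,50,98]),1),np.round([s[:,1].min(),s[:,1].max()],1),np.percentile(s[:,2],95),len(s))
    print("collar",len(col),cv2.minAreaRect(col[:,:2].astype(np.float32)))
    # lines: pin crest
    s=pin[(abs(pin[:,1]+300)>25)]; print("pinline",cv2.fitLine(s[:,:2].astype(np.float32),cv2.DIST_HUBER,0,.01,.01).ravel())
    fr=col[col[:,0]<470-0]; 
    nx=[]
    for y in range(-380,-230,10):
        t=col[abs(col[:,1]-y)<5]
        if len(t): nx.append((t[:,0].min(),y,t[:,0].max()))
    nx=np.array(nx);print("front",np.polyfit(nx[:,1],nx[:,0],1),"back",np.polyfit(nx[:,1],nx[:,2],1)); print(nx.round().tolist()[::3])
E
python3 m2.py
```

```text
top zmax 112.42893180018837 [ 434.74380742 -319.57736047  112.4289318 ]
pin -400 [612.  618.2 624.3] [-399.4 -331. ] 108.34218035048116 113
pin -270 [603.6 609.2 615.6] [-269.9 -201.4] 107.98215838364789 114
collar 683 ((499.3046569824219, -307.4284362792969), (140.15969848632812, 192.23712158203125), 4.127433776855469)
pinline [ 7.0833042e-02 -9.9748820e-01  6.1355078e+02 -2.9786542e+02]
front [-7.99803900e-02  4.05545944e+02] back [-6.85904381e-02  5.47452236e+02]
[[436.0, -380.0, 573.0], [432.0, -350.0, 573.0], [432.0, -320.0, 569.0], [428.0, -290.0, 568.0], [428.0, -260.0, 565.0]]
side zmax 107.05498897751784 [ 475.68718936 -405.41214439  107.05498898]
pin -400 [611.5 617.3 625.3] [-399.8 -330.2] 104.57778111340613 291
pin -270 [602.3 607.7 615.6] [-269.6 -200.6] 104.55459264776779 176
collar 1777 ((499.7441101074219, -308.43408203125), (140.64996337890625, 193.5238494873047), 3.8583035469055176)
pinline [ 7.2067156e-02 -9.9739981e-01  6.1348584e+02 -3.1790720e+02]
front [-7.25519697e-02  4.07294145e+02] back [-7.15820756e-02  5.47664956e+02]
[[435.0, -380.0, 574.0], [433.0, -350.0, 573.0], [431.0, -320.0, 571.0], [428.0, -290.0, 569.0], [426.0, -260.0, 566.0]]
```

Call:
apply_moves([
  [[0.5,-0.3,0],[0,0,-0.19],-1],
  [[0.8,-0.6,0],[0,0,-0.38],-1],
  [[1,-0.9,0],[0,0,-0.57],-1],
  [[1,-1,0],[0,0,-0.76],-1],
  [[1,-1,0],[0,0,-0.95],-1],
])

```text
clock: 0.6
eef_pos: [321.9, 429.2, 194.7]
ee_rot: [[-0.409, 0.913, -0.0], [0.913, 0.409, -0.0], [-0.0, -0.0, -1.0]]
ft_force: [-0.2, 0.2, -0.3]
grip_width: 85.3
gripper_force: 0.0
```

The two views agree with each other and with the given sizes: the collar measures 140x192 mm.

| Item | World x (mm) | World y (mm) | Yaw |
|---|---|---|---|
| Heater | 500 | -308 | +4.05° |
| Lid | 557 | 299 | -4° |

I'll now move over the lid.

Call:
apply_moves([
  [[0.45,-0.2,0],[0,0,-0.19],-1],
  [[0.9,-0.4,0],[0,0,-0.38],-1],
  [[1,-0.6,0],[0,0,-0.57],-1],
  [[1,-0.7,0],[0,0,-0.63],-1],
])

```text
clock: 1.0
eef_pos: [422.7, 358.9, 193.9]
ee_rot: [[0.073, 0.997, -0.001], [0.997, -0.073, -0.001], [-0.001, -0.001, -1.0]]
ft_force: [0.1, 0.3, -1.1]
grip_width: 85.1
gripper_force: 0.0
```

Call:
apply_moves([
  [[0.45,-0.2,0],[0,0,0],-1],
  [[0.9,-0.4,0],[0,0,0],-1],
  [[1,-0.6,0],[0,0,0],-1],
  [[1,-0.6,0],[0,0,0],-1],
  [[1,-0.6,0],[0,0,0],-1],
])

```text
clock: 1.5
eef_pos: [521.0, 300.6, 194.4]
ee_rot: [[0.066, 0.998, -0.001], [0.998, -0.066, -0.0], [-0.0, -0.001, -1.0]]
ft_force: [-0.7, 0.5, -0.4]
grip_width: 85.5
gripper_force: 0.0
```

```bash
cat > w.py <<'E'
import sys; from h import *
o=manip.get_obs();print(o["eef_pos"],o["ee_rot"][:,1],o["clock"])
p,d,W=cloud("wrist");np.savez("w.npz",p=p,d=d,W=W);cv2.imwrite(f"pics/{sys.argv[1]}.png",p[:,:,::-1])
E
python3 w.py w1
python3 - <<'E'
from h import *
W=np.load("w.npz")["W"];Z=W[...,2]
P=W[(Z>75)&(Z<92)&(abs(W[...,0]-557)<40)&(abs(W[...,1]-299)<90)]
print(len(P),cv2.minAreaRect(P[:,:2].astype(np.float32)),np.median(P,0))
E
```

```text
[521.01855502 300.56660536 194.43050919] [ 9.97832063e-01 -6.58061642e-02 -8.50606210e-04] 1.5
2184 ((558.501953125, 301.91827392578125), (118.65281677246094, 18.270469665527344), 85.96829223632812) [558.11775121 308.077036    85.53965123]
```

View pics/w1.png

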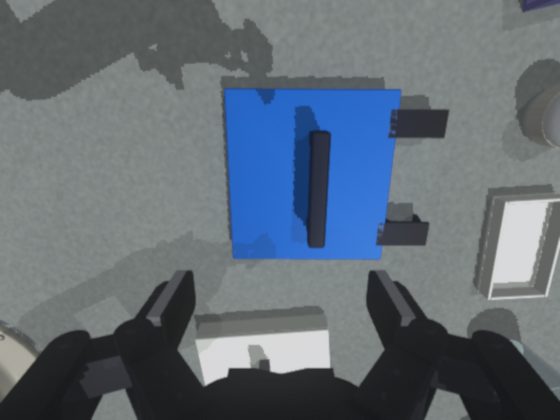

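The wrist view shows the lid with its handle from (320,132) to (317,246), knuckles to the right at (418,124) and (405,233), and nothing near the grasp. The handle is at (557.5,300), top z about 85 in three views, so I'll go down and grip.

Call:
apply_moves([
  [[0.2,0,-0.2],[0,0,0],-1],
  [[0.365,-0.01,-0.4],[0,0,0],-1],
  [[0.365,-0.01,-0.7],[0,0,0],-1],
  [[0.365,-0.01,-0.9],[0,0,0],-1],
  [[0.365,-0.01,-0.9],[0,0,0],-1],
])

```text
clock: 2.05
eef_pos: [555.6, 300.2, 102.0]
ee_rot: [[0.064, 0.998, -0.004], [0.998, -0.064, -0.001], [-0.002, -0.004, -1.0]]
ft_force: [-0.0, -0.3, -0.6]
grip_width: 85.6
gripper_force: 0.0
```

Call:
apply_moves([
  [[0,0,-0.2],[0,0,0],-1],
  [[0,0,-0.4],[0,0,0],-1],
  [[0,0,-0.47],[0,0,0],-1],
  [[0,0,-0.47],[0,0,0],-1],
])

```text
clock: 2.45
eef_pos: [557.3, 300.2, 58.1]
ee_rot: [[0.064, 0.998, -0.0], [0.998, -0.064, -0.0], [-0.0, -0.0, -1.0]]
ft_force: [0.5, 0.6, -0.1]
grip_width: 85.4
gripper_force: 0.0
```

Call:
apply_moves([
  [[0,0,0],[0,0,0],1],
  [[0,0,0],[0,0,0],1],
  [[0,0,0],[0,0,0],1],
  [[0,0,0],[0,0,0],1],
  [[0,0,0],[0,0,0],1],
], grip_force=80)

```text
clock: 2.95
eef_pos: [557.7, 299.7, 58.0]
ee_rot: [[0.065, 0.998, 0.0], [0.998, -0.065, 0.0], [0.0, 0.0, -1.0]]
ft_force: [-0.2, 0.6, 0.2]
grip_width: 11.9
gripper_force: 0.0
```

Call:
apply_moves([
  [[0,0,0],[0,0,0],1],
  [[0,0,0],[0,0,0],1],
  [[0,0,0],[0,0,0],1],
  [[0,0,0],[0,0,0],1],
  [[0,0,0],[0,0,0],1],
], grip_force=80)

```text
clock: 3.45
eef_pos: [557.7, 299.7, 57.8]
ee_rot: [[0.065, 0.998, -0.0], [0.998, -0.065, 0.0], [0.0, -0.0, -1.0]]
ft_force: [0.6, -0.9, -0.3]
grip_width: -0.1
gripper_force: 0.0
```

The fingers closed fully on nothing, so I'll look.

Run:
```python
from h import *
a=[cloud(n) for n in("wrist","side")]
np.savez("side2.npz",p=a[1][0],W=a[1][2])
cv2.imwrite("pics/c2.png",np.vstack([np.hstack([cv2.resize(a[0][0],(400,300)),cv2.resize(a[1][0],(400,300))]),cv2.resize(a[1][0][110:230,180:340],(400,300)).repeat(1,1) if 0 else np.hstack([cv2.resize(a[1][0][110:230,180:340],(400,300)),cv2.resize(cloud("top")[0][130:280,100:300],(400,300))])])[:,:,::-1])
```

```text
(no output)
```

View pics/c2.png

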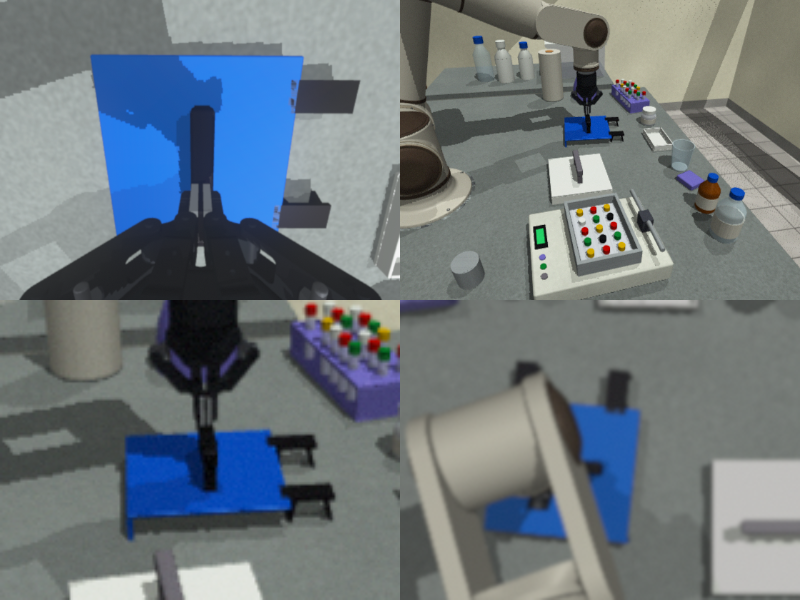

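Run:
```python
from h import *
p,d,W=cloud("wrist");Z=W[...,2]
o=manip.get_obs();print(o["eef_pos"],o["grip_width"],o["gripper_force"],o["q"])
for r in range(140,360,12):
    print(r,[ (int(W[r,c,0]),int(W[r,c,1]),int(Z[r,c])) if np.isfinite(Z[r,c]) else None for c in range(255,320,8)])
def pr(n,P):
    c=get_calibration(n);x=(np.array(c["camera_from_world"])@np.append(P,1))[:3]*[1,-1,-1];y=np.array(c["camera_matrix"])@x;return (y[:2]/y[2]).round()
for n in("wrist","side"):
    for P in ([557.6,299.7,58],[557.6,299.7,86],[561,360,86],[553,240,86]): print(n,P,pr(n,P))
cv2.imwrite("pics/c3.png",cv2.resize(p[120:360,170:400],(690,600),interpolation=cv2.INTER_CUBIC)[:,:,::-1])
```

```text
[557.63526135 299.74967751  57.72427446] 0.046012303668627325 0.0 [3.71586818e-01 3.47024095e-01 1.47617339e+00 5.24157961e-05
 1.31854157e+00 4.36471085e-01]
140 [(544, 363, 33), (549, 363, 32), (555, 363, 34), (560, 362, 34), (565, 362, 34), (570, 362, 32), (576, 361, 33), (581, 361, 33), (586, 361, 33)]
152 [(543, 355, 32), (549, 355, 33), (556, 361, 79), (560, 361, 79), (564, 360, 79), (568, 360, 80), (575, 354, 33), (581, 353, 34), (586, 353, 33)]
164 [(543, 348, 34), (548, 347, 33), (556, 356, 85), (560, 356, 86), (564, 355, 86), (568, 355, 86), (575, 345, 33), (580, 345, 33), (586, 345, 32)]
176 [(542, 339, 33), (547, 339, 33), (555, 350, 85), (559, 350, 87), (563, 349, 86), (567, 349, 85), (575, 337, 33), (580, 337, 34), (586, 337, 33)]
188 [(541, 331, 33), (547, 331, 33), (555, 343, 85), (559, 343, 86), (563, 343, 85), (567, 343, 85), (574, 329, 33), (580, 329, 34), (585, 328, 33)]
200 [(540, 322, 33), (546, 322, 34), (554, 337, 84), (558, 337, 85), (563, 337, 86), (567, 336, 86), (574, 320, 33), (580, 320, 34), (585, 319, 33)]
212 [(540, 313, 33), (545, 313, 32), (554, 330,
[... 1532 characters left out ...]
10, 153), (556, 292, 131), (559, 301, 142), (562, 314, 158), (565, 315, 159), (567, 315, 159), (570, 315, 159)]
344 [(550, 316, 164), (553, 316, 164), (553, 297, 143), (552, 244, 85), (559, 294, 141), (562, 316, 165), (565, 316, 165), (567, 315, 164), (569, 315, 164)]
356 [(551, 315, 168), (553, 316, 169), (553, 291, 143), (546, 150, 0), (559, 292, 144), (562, 311, 164), (564, 315, 169), (567, 315, 168), (569, 314, 167)]
wrist [557.6, 299.7, 58] [281. 243.]
wrist [557.6, 299.7, 86] [281. 264.]
wrist [561, 360, 86] [280. 156.]
wrist [553, 240, 86] [280. 349.]
side [557.6, 299.7, 58] [262. 170.]
side [557.6, 299.7, 86] [262. 161.]
side [561, 360, 86] [260. 152.]
side [553, 240, 86] [263. 170.]
```

View pics/c3.png

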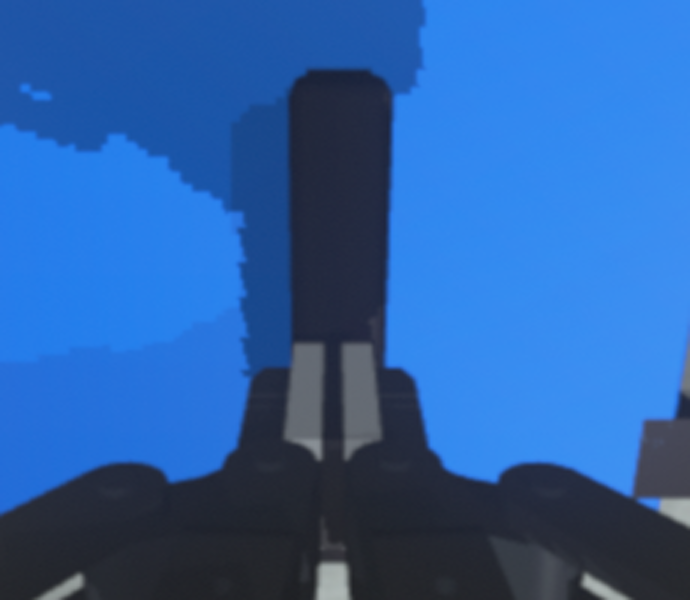

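This close crop shows the shut fingertips ending at crop (330,345), above the bar, at z of roughly 90 to 97. The reported TCP z is 58. I'll check the tip height from other views before going lower.

Run:
```python
from h import *
W=np.load("side2.npz")["W"];p=np.load("side2.npz")["p"]
for r in range(120,176,4):
    print(r,[tuple(W[r,c].astype(int)) for c in (255,258,261,264,267,270)])
W=np.load("w.npz")["W"]
for r in range(262,300,6):
    print(r,[tuple(W[r,c].astype(int)) for c in (175,181,187,373,379,385)])
c=get_calibration("wrist");print(np.linalg.inv(c["camera_from_world"]).round(3))
```

```text
120 [(np.int64(537), np.int64(265), np.int64(225)), (np.int64(545), np.int64(265), np.int64(224)), (np.int64(552), np.int64(257), np.int64(226)), (np.int64(560), np.int64(260), np.int64(225)), (np.int64(569), np.int64(263), np.int64(223)), (np.int64(578), np.int64(267), np.int64(221))]
124 [(np.int64(539), np.int64(290), np.int64(204)), (np.int64(548), np.int64(290), np.int64(203)), (np.int64(556), np.int64(287), np.int64(204)), (np.int64(564), np.int64(286), np.int64(204)), (np.int64(572), np.int64(284), np.int64(204)), (np.int64(580), np.int64(281), np.int64(204))]
128 [(np.int64(538), np.int64(281), np.int64(196)), (np.int64(546), np.int64(280), np.int64(196)), (np.int64(554), np.int64(281), np.int64(195)), (np.int64(563), np.int64(279), np.int64(195)), (np.int64(571), np.int64(278), np.int64(195)), (np.int64(581), np.int64(288), np.int64(190))]
132 [(np.int64(537), np.int64(278), np.int64(185)), (np.int64(546), np.int64(279), np.int64(184)), (np.int64(555), np.int64(287), np.int64(181)), (np.int64(562), np.int64(280), np.int64(183)), (np.int64(571), np.int64(279), np.int64(183)),
[... 4492 characters left out ...]
4(563), np.int64(299), np.int64(252)), (np.int64(563), np.int64(305), np.int64(261)), (np.int64(565), np.int64(307), np.int64(264))]
298 [(np.int64(478), np.int64(312), np.int64(268)), (np.int64(478), np.int64(308), np.int64(262)), (np.int64(478), np.int64(304), np.int64(256)), (np.int64(563), np.int64(297), np.int64(254)), (np.int64(563), np.int64(302), np.int64(261)), (np.int64(563), np.int64(307), np.int64(268))]
[[ 9.98000e-01  6.10000e-02  2.10000e-02  5.62618e+02]
 [-6.40000e-02  9.45000e-01  3.20000e-01  3.82004e+02]
 [-0.00000e+00 -3.21000e-01  9.47000e-01  2.36852e+02]
 [ 0.00000e+00  0.00000e+00  0.00000e+00  1.00000e+00]]<stdin>:7: RuntimeWarning: invalid value encountered in cast
```

Wrist and side views, open and shut, agree: the real fingertips sit about 39 mm behind the reported TCP, so the nominal height was wrong. I'll open, lower 37 mm more while watching the force, and grip again.

Call:
apply_moves([
  [[0,0,0],[0,0,0],-1],
  [[0,0,0],[0,0,0],-1],
  [[0,0,0],[0,0,0],-1],
  [[0,0,0],[0,0,0],-1],
  [[0,0,0],[0,0,0],-1],
])

```text
clock: 4.15
eef_pos: [557.7, 299.7, 57.8]
ee_rot: [[0.065, 0.998, -0.0], [0.998, -0.065, 0.0], [0.0, -0.0, -1.0]]
ft_force: [-0.4, 0.2, -0.1]
grip_width: 72.3
gripper_force: 0.0
```

Call:
apply_moves([
  [[0,0,-0.12],[0,0,0],-1],
  [[0,0,-0.25],[0,0,0],-1],
  [[0,0,-0.37],[0,0,0],-1],
  [[0,0,-0.37],[0,0,0],-1],
])

```text
clock: 4.55
eef_pos: [556.4, 299.2, 18.0]
ee_rot: [[0.065, 0.998, -0.004], [0.998, -0.065, -0.001], [-0.002, -0.003, -1.0]]
ft_force: [0.4, -0.7, -1.1]
grip_width: 85.6
gripper_force: 0.0
```

Call:
apply_moves([
  [[0,0,0],[0,0,0],1],
  [[0,0,0],[0,0,0],1],
  [[0,0,0],[0,0,0],1],
  [[0,0,0],[0,0,0],1],
  [[0,0,0],[0,0,0],1],
], grip_force=80)

```text
clock: 5.05
eef_pos: [557.9, 299.9, 21.4]
ee_rot: [[0.065, 0.998, 0.001], [0.998, -0.065, 0.0], [0.0, 0.001, -1.0]]
ft_force: [-0.2, -0.3, 0.2]
grip_width: 16.6
gripper_force: 78.0
```

Call:
apply_moves([
  [[0,0,0],[0,0,0],1],
  [[0,0,0],[0,0,0],1],
  [[0,0,0],[0,0,0],1],
], grip_force=80)

```text
clock: 5.35
eef_pos: [558.0, 299.9, 21.4]
ee_rot: [[0.065, 0.998, 0.001], [0.998, -0.065, 0.0], [0.0, 0.001, -1.0]]
ft_force: [-0.7, 0.1, 5.6]
grip_width: 16.6
gripper_force: 79.0
```

```bash
python3 w.py w4
```

```text
[557.9674374  299.87529504  21.35548022] [ 9.97888109e-01 -6.49521989e-02  7.31070590e-04] 5.35
```

The grip holds at 16.6 mm and 79 N. Now I'll lift.

Call:
apply_moves([
  [[0,0,0.1],[0,0,0],1],
  [[0,0,0.3],[0,0,0],1],
  [[0,0,0.55],[0,0,0],1],
  [[0,0,0.8],[0,0,0],1],
  [[0,0,0.8],[0,0,0],1],
])

```text
clock: 5.9
eef_pos: [559.0, 300.3, 104.5]
ee_rot: [[0.065, 0.998, 0.005], [0.998, -0.065, 0.002], [0.002, 0.004, -1.0]]
ft_force: [0.3, -0.2, -3.1]
grip_width: 16.6
gripper_force: 78.7
```

Call:
apply_moves([
  [[0,0,0.3],[0,0,0],1],
  [[0,0,0.6],[0,0,0],1],
  [[0,0,0.9],[0,0,0],1],
  [[0,0,0.9],[0,0,0],1],
])

```text
clock: 6.3
eef_pos: [558.7, 300.2, 194.1]
ee_rot: [[0.065, 0.998, 0.004], [0.998, -0.065, 0.002], [0.002, 0.004, -1.0]]
ft_force: [-0.1, 0.5, -3.6]
grip_width: 16.3
gripper_force: 79.1
```

```bash
python3 w.py w5
cat > lid.py <<'E'
from h import *
# lid pose relative to tool from wrist + side: fit plate plane, plate rect, handle rect
o=manip.get_obs(); t=o["eef_pos"]; print("tcp",t.round(1),np.degrees(np.arctan2(o["ee_rot"][1,1],o["ee_rot"][0,1])).round(2),o["ft_force"].round(1))
for n in ("wrist","side","top"):
    p,d,W=cloud(n);p=p.astype(int);R,G,B=p[...,0],p[...,1],p[...,2]
    m=(B>R+60)&(B>G+40)&(np.hypot(W[...,0]-t[0],W[...,1]-t[1])<160)
    m&=(W[...,2]>t[2]-10)&(W[...,2]<t[2]+35)
    P=W[m]
    if len(P)<50: print(n,"few",len(P));continue
    for _ in range(3):
        c=P.mean(0);nrm=np.linalg.svd(P-c,full_matrices=False)[2][2]; nrm*=np.sign(nrm[2]); P=P[abs((P-c)@nrm)<3]
    r=cv2.minAreaRect(P[:,:2].astype(np.float32))
    print(n,len(P),"normal",nrm.round(4),"z at tcp",(c[2]-((t[:2]-c[:2])@nrm[:2])/nrm[2]).round(1),"rect",np.round(r[0],1),np.round(r[1],1),round(r[2],2))
E
python3 lid.py
```

```text
[558.70515781 300.15199703 194.09243743] [ 0.99788735 -0.06483013  0.00422936] 6.3
tcp [558.1 299.9 191.5] -3.72 [-0.2  0.5 -4.6]
wrist 68719 normal [-1.e-04 -5.e-04  1.e+00] z at tcp 203.9 rect [553.9 304.5] [194.3 187.8] 86.34
side 1642 normal [3.3e-03 4.0e-04 1.0e+00] z at tcp 200.3 rect [552.9 298.3] [204.3 184.8] 86.11
top 1927 normal [0.0051 0.0015 1.    ] z at tcp 201.6 rect [550.7 300.4] [197.9 185.4] 86.05
```

View pics/w5.png

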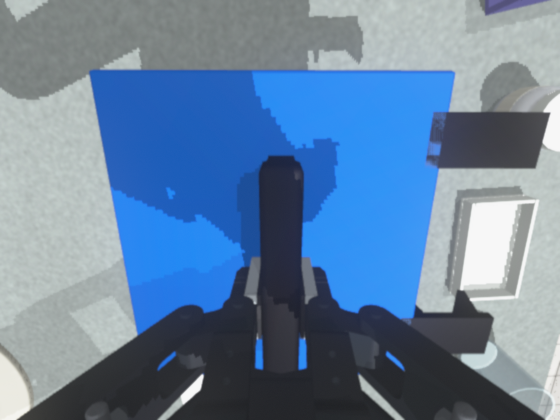

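The wrist view shows the lid level in the grip: handle at (280,165), knuckles at (490,140) and (455,330). The plate normal is vertical and the plate top is 12 mm above the reported TCP. Now I'll carry it across with its underside at z about 170.

Call:
apply_moves([
  [[-0.03,-0.15,0],[0,0,0.02],1],
  [[-0.05,-0.4,0],[0,0,0.04],1],
  [[-0.07,-0.7,0],[0,0,0.06],1],
  [[-0.1,-1,0],[0,0,0.08],1],
])

```text
clock: 6.9
eef_pos: [546.9, 198.7, 188.9]
ee_rot: [[0.001, 1.0, -0.003], [1.0, -0.001, -0.001], [-0.001, -0.003, -1.0]]
ft_force: [0.1, 0.4, -3.7]
grip_width: 16.7
gripper_force: 79.0
```

Call:
apply_moves([
  [[-0.03,-0.3,0],[0,0,0.02],1],
  [[-0.05,-0.6,0],[0,0,0.04],1],
  [[-0.1,-0.9,0],[0,0,0.06],1],
  [[-0.1,-1,0],[0,0,0.096],1],
])

```text
clock: 7.3
eef_pos: [536.7, 97.4, 189.2]
ee_rot: [[-0.072, 0.997, -0.002], [0.997, 0.072, -0.001], [-0.001, -0.002, -1.0]]
ft_force: [1.0, 1.4, -2.9]
grip_width: 16.5
gripper_force: 79.0
```

Call:
apply_moves([
  [[-0.03,-0.3,0],[0,0,0],1],
  [[-0.05,-0.6,0],[0,0,0],1],
  [[-0.1,-0.9,0],[0,0,0],1],
  [[-0.1,-1,0],[0,0,0],1],
])

```text
clock: 7.7
eef_pos: [526.7, -2.4, 189.3]
ee_rot: [[-0.071, 0.997, -0.002], [0.997, 0.071, -0.0], [-0.0, -0.002, -1.0]]
ft_force: [1.1, 0.0, -4.7]
grip_width: 16.2
gripper_force: 79.0
```

Call:
apply_moves([
  [[-0.03,-0.3,0],[0,0,0],1],
  [[-0.05,-0.6,0],[0,0,0],1],
  [[-0.1,-0.9,0],[0,0,0],1],
  [[-0.1,-1,0],[0,0,0],1],
])

```text
clock: 8.1
eef_pos: [516.9, -102.1, 189.6]
ee_rot: [[-0.072, 0.997, -0.002], [0.997, 0.072, 0.0], [0.0, -0.002, -1.0]]
ft_force: [-0.0, 0.9, -3.5]
grip_width: 16.8
gripper_force: 79.0
```

Call:
apply_moves([
  [[-0.03,-0.3,0],[0,0,0],1],
  [[-0.05,-0.6,0],[0,0,0],1],
  [[-0.1,-0.9,0],[0,0,0],1],
  [[-0.1,-1,0],[0,0,0],1],
])

```text
clock: 8.5
eef_pos: [507.2, -201.8, 189.7]
ee_rot: [[-0.072, 0.997, -0.002], [0.997, 0.072, 0.0], [0.001, -0.001, -1.0]]
ft_force: [0.1, 0.8, -3.5]
grip_width: 16.5
gripper_force: 79.0
```

Call:
apply_moves([
  [[-0.02,-0.3,0],[0,0,0],1],
  [[-0.04,-0.6,0],[0,0,0],1],
  [[-0.07,-0.85,0],[0,0,0],1],
  [[-0.07,-1,0],[0,0,0],1],
  [[-0.07,-1,0],[0,0,0],1],
])

```text
clock: 9.0
eef_pos: [500.8, -301.0, 189.9]
ee_rot: [[-0.072, 0.997, -0.001], [0.997, 0.072, 0.001], [0.001, -0.001, -1.0]]
ft_force: [-0.0, 0.4, -3.4]
grip_width: 16.6
gripper_force: 79.0
```

Call:
apply_moves([
  [[0,-0.08,0],[0,0,0],1],
  [[0,-0.08,0],[0,0,0],1],
  [[0,-0.08,0],[0,0,0],1],
  [[0,-0.08,0],[0,0,0],1],
])

```text
clock: 9.4
eef_pos: [500.8, -307.7, 190.9]
ee_rot: [[-0.074, 0.997, 0.0], [0.997, 0.074, 0.0], [0.0, 0.0, -1.0]]
ft_force: [-0.4, -0.2, -3.1]
grip_width: 16.9
gripper_force: 79.0
```

```bash
python3 lid.py; python3 w.py w6
```

```text
tcp [ 500.8 -307.7  190.9] 4.23 [-0.4 -0.2 -3.1]
wrist 69409 normal [1.6e-03 2.0e-04 1.0e+00] z at tcp 203.2 rect [ 496.1 -305.7] [187.8 198.7] 4.42
side 9524 normal [2.6e-03 8.0e-04 1.0e+00] z at tcp 202.3 rect [ 495.8 -308.9] [187.8 201.7] 4.11
top 2173 normal [ 2.2e-03 -2.0e-04  1.0e+00] z at tcp 203.5 rect [ 494.4 -305.5] [185.8 197.4] 4.07
[ 500.71890184 -307.95774811  190.84361608] [ 9.97290217e-01  7.35678067e-02 -3.44747685e-05] 9.55
```

View pics/w6.png

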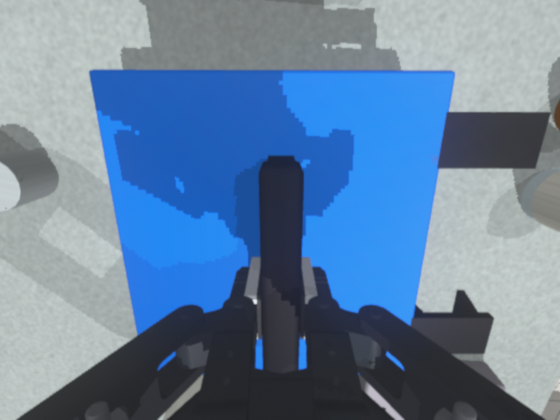

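The lid is level over the heater with yaw 4.1°. Next I'll check the knuckle positions directly against the pins.

Run:
```python
from h import *
a=np.radians(4.05);x=np.array([np.cos(a),np.sin(a)]);y=np.array([-x[1],x[0]])
def loc(W):
    D=W[...,:2]-[500,-308];return D@x,D@y
for n in("wrist","side","top"):
    p,d,W=cloud(n);Z=W[...,2];lx,ly=loc(W);p=p.astype(int);
    dark=(p.max(-1)<75)
    m=dark&(Z>192)&(Z<212)&(lx>75)&(lx<150)
    for s in(1,-1):
        k=m&(ly*s>35)&(ly*s<95)
        if k.sum()>10: print(n,s,k.sum(),"x",np.percentile(lx[k],[1,99]).round(1),"y",np.percentile(ly[k],[1,99]).round(1),np.median(Z[k]).round(1))
    h=(Z>245)&(Z<262)&dark&(abs(lx)<14)&(abs(ly)>25)&(abs(ly)<65)
    if h.sum(): print("  handle",np.percentile(lx[h],[2,98]).round(1),np.percentile(ly[h],[1,99]).round(1))
for n in("top","side"):
    W=np.load(n+".npz")["W"];Z=W[...,2];lx,ly=loc(W)
    for s in (1,-1):
        m=(abs(lx-114)<15)&(ly*s>25)&(ly*s<110)&(Z>94)
        print(n,"pin",s,"x",np.percentile(lx[m],[2,50,98]).round(1),"y",np.percentile(ly[m],[1,99]).round(1))
```

```text
wrist 1 3666 x [104.4 141.4] y [52.8 80.9] 203.0
wrist -1 1978 x [ 93.2 141.1] y [-77.1 -47.8] 202.9
  handle [-7.7  8.2] [-38.8  61.5]
side 1 435 x [ 82.9 141.4] y [48.5 80.1] 201.6
side -1 649 x [ 84.3 140.9] y [-80.8 -50.4] 201.9
  handle [-9.2  7.6] [-60.6  36.7]
top 1 246 x [ 83.8 137.8] y [53.  81.1] 202.8
top -1 231 x [ 87.9 137.4] y [-75.9 -48.2] 203.0
  handle [-9.3  6.4] [26.4 61.6]
top pin 1 x [108.5 113.9 119.8] y [ 26.6 101.1]
top pin -1 x [108.9 114.2 120.1] y [-99.3 -25.7]
side pin 1 x [108.2 112.3 119.6] y [25.4 99. ]
side pin -1 x [108.6 112.4 119.5] y [-100.6  -26.4]
```

Handle centre, knuckles (|y| 50 to 80) and pins line up to about 1 mm in the heater's frame. I'll lower the lid, slowly near contact; the expected seated TCP z is about 99.

Call:
apply_moves([
  [[0,0,-0.1],[0,0,0],1],
  [[0,0,-0.25],[0,0,0],1],
  [[0,0,-0.4],[0,0,0],1],
  [[0,0,-0.5],[0,0,0],1],
  [[0,0,-0.5],[0,0,0],1],
])

```text
clock: 10.25
eef_pos: [500.0, -307.7, 138.5]
ee_rot: [[-0.073, 0.997, -0.003], [0.997, 0.073, 0.002], [0.002, -0.002, -1.0]]
ft_force: [-1.1, -0.5, -3.9]
grip_width: 17.0
gripper_force: 78.8
```

Call:
apply_moves([
  [[0,0,-0.1],[0,0,0],1],
  [[0,0,-0.2],[0,0,0],1],
  [[0,0,-0.3],[0,0,0],1],
  [[0,0,-0.34],[0,0,0],1],
  [[0,0,-0.34],[0,0,0],1],
])

```text
clock: 10.75
eef_pos: [500.4, -308.1, 106.0]
ee_rot: [[-0.073, 0.997, -0.001], [0.997, 0.073, 0.001], [0.001, -0.001, -1.0]]
ft_force: [0.0, -0.0, -3.1]
grip_width: 17.0
gripper_force: 78.9
```

```bash
python3 lid.py
python3 - <<'E'
from h import *
p=cloud("side")[0][180:420,150:420]
cv2.imwrite("pics/s7.png",cv2.resize(p,(675,600))[:,:,::-1])
E
```

```text
tcp [ 500.4 -308.1  106. ] 4.2 [ 0.  -0.  -3.1]
wrist 69147 normal [ 2.6e-03 -4.0e-04  1.0e+00] z at tcp 118.4 rect [ 495.7 -306.3] [187.5 198.9] 4.38
side 8895 normal [2.8e-03 7.0e-04 1.0e+00] z at tcp 118.0 rect [ 495.6 -309. ] [187.9 201.6] 4.04
top 1738 normal [0.0044 0.0018 1.    ] z at tcp 119.8 rect [ 493.6 -306. ] [185.5 198.3] 4.48
```

View pics/s7.png

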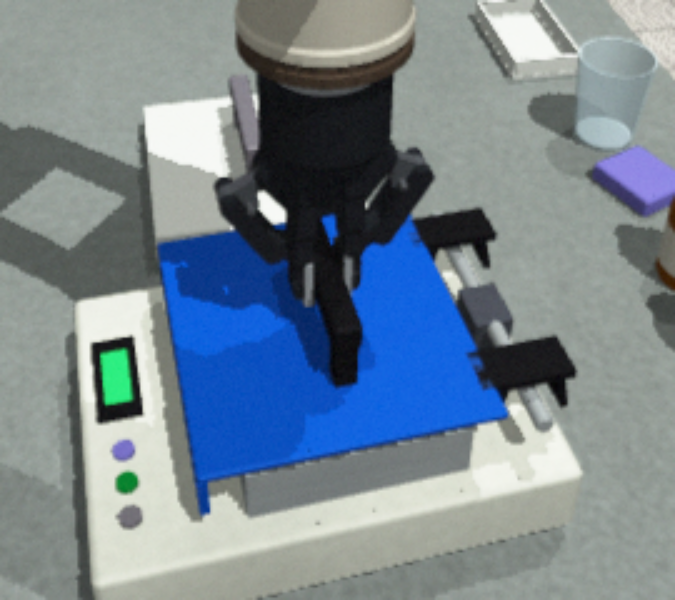

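The side view shows both knuckles, at crop (455,230) and (525,362), over the pin rod, and the front lip at (205,495) ahead of the collar. There are about 7 mm to go. I'll descend slowly to contact.

Call:
apply_moves([
  [[0,0,-0.015],[0,0,0],1],
  [[0,0,-0.03],[0,0,0],1],
  [[0,0,-0.045],[0,0,0],1],
  [[0,0,-0.055],[0,0,0],1],
  [[0,0,-0.055],[0,0,0],1],
])

```text
clock: 11.45
eef_pos: [500.6, -308.2, 101.1]
ee_rot: [[-0.073, 0.997, -0.0], [0.997, 0.073, 0.0], [0.0, -0.0, -1.0]]
ft_force: [-0.7, -0.2, -2.8]
grip_width: 16.3
gripper_force: 78.9
```

Call:
apply_moves([
  [[0,0,-0.005],[0,0,0],1],
  [[0,0,-0.01],[0,0,0],1],
  [[0,0,-0.01],[0,0,0],1],
])

```text
clock: 11.75
eef_pos: [500.6, -308.3, 100.2]
ee_rot: [[-0.073, 0.997, -0.0], [0.997, 0.073, 0.0], [0.0, -0.0, -1.0]]
ft_force: [-1.0, 0.3, -3.7]
grip_width: 16.5
gripper_force: 78.9
```

Call:
apply_moves([
  [[0,0,-0.005],[0,0,0],1],
  [[0,0,-0.01],[0,0,0],1],
  [[0,0,-0.01],[0,0,0],1],
  [[0,0,-0.01],[0,0,0],1],
])

```text
clock: 12.15
eef_pos: [500.6, -308.3, 99.2]
ee_rot: [[-0.073, 0.997, -0.0], [0.997, 0.073, 0.0], [0.0, -0.0, -1.0]]
ft_force: [-0.0, 0.7, -3.9]
grip_width: 16.9
gripper_force: 78.9
```

Call:
apply_moves([
  [[0,0,-0.003],[0,0,0],1],
  [[0,0,-0.006],[0,0,0],1],
  [[0,0,-0.006],[0,0,0],1],
])

```text
clock: 12.45
eef_pos: [500.7, -308.3, 98.7]
ee_rot: [[-0.073, 0.997, -0.0], [0.997, 0.073, 0.0], [0.0, -0.0, -1.0]]
ft_force: [-0.2, 0.1, -3.3]
grip_width: 16.8
gripper_force: 79.1
```

Call:
apply_moves([
  [[0,0,-0.004],[0,0,0],1],
  [[0,0,-0.008],[0,0,0],1],
  [[0,0,-0.008],[0,0,0],1],
])

```text
clock: 12.75
eef_pos: [500.7, -308.3, 98.6]
ee_rot: [[-0.073, 0.997, 0.0], [0.997, 0.073, -0.0], [-0.0, 0.0, -1.0]]
ft_force: [-4.0, 1.9, 5.5]
grip_width: 16.6
gripper_force: 80.4
```

Call:
apply_moves([
  [[0,0,-0.004],[0,0,0],1],
  [[0,0,-0.008],[0,0,0],1],
  [[0,0,-0.008],[0,0,0],1],
])

```text
clock: 13.05
eef_pos: [500.7, -308.4, 98.6]
ee_rot: [[-0.073, 0.997, 0.001], [0.997, 0.073, -0.001], [-0.001, 0.001, -1.0]]
ft_force: [-7.4, 4.6, 15.3]
grip_width: 16.8
gripper_force: 81.7
```

Contact came at z 98.6, as predicted. I'll ease off 1 mm of command, look, and then release.

Call:
apply_moves([
  [[0,0,0.009],[0,0,0],1],
  [[0,0,0.009],[0,0,0],1],
], grip_force=20)

```text
clock: 13.25
eef_pos: [500.7, -308.4, 98.6]
ee_rot: [[-0.073, 0.997, 0.0], [0.997, 0.073, -0.0], [-0.0, 0.0, -1.0]]
ft_force: [-3.8, 2.9, 7.7]
grip_width: 16.8
gripper_force: 80.7
```

```bash
python3 lid.py
```

```text
tcp [ 500.7 -308.4   98.6] 4.2 [-3.8  2.9  7.7]
wrist 69426 normal [-0.e+00 -1.e-04  1.e+00] z at tcp 111.0 rect [ 495.8 -304.5] [187.6 194.6] 4.25
side 8788 normal [1.2e-03 4.0e-04 1.0e+00] z at tcp 110.0 rect [ 495.8 -309. ] [187.6 203.8] 4.06
top 1747 normal [0.0013 0.     1.    ] z at tcp 111.2 rect [ 493.9 -305.7] [185.9 197.3] 4.63
```

The plate is flat and its top is at z 111, exactly the seated height. Releasing now.

Call:
apply_moves([
  [[0,0,0],[0,0,0],0],
  [[0,0,0],[0,0,0],-0.5],
  [[0,0,0],[0,0,0],-1],
  [[0,0,0],[0,0,0],-1],
  [[0,0,0],[0,0,0],-1],
])

```text
clock: 13.9
eef_pos: [500.7, -308.3, 97.9]
ee_rot: [[-0.073, 0.997, -0.0], [0.997, 0.073, 0.0], [0.0, -0.0, -1.0]]
ft_force: [0.8, -0.1, 0.0]
grip_width: 84.9
gripper_force: 0.0
```

Call:
apply_moves([
  [[0,0,0],[0,0,0],-1],
  [[0,0,0],[0,0,0],-1],
  [[0,0,0.1],[0,0,0],-1],
  [[0,0,0.3],[0,0,0],-1],
  [[0,0,0.6],[0,0,0],-1],
])

```text
clock: 14.4
eef_pos: [500.1, -307.9, 158.1]
ee_rot: [[-0.073, 0.997, -0.002], [0.997, 0.073, 0.001], [0.001, -0.002, -1.0]]
ft_force: [-0.1, -0.3, -0.3]
grip_width: 85.6
gripper_force: 0.0
```

Call:
apply_moves([
  [[0,0,0.3],[0,0,0],-1],
  [[0,0,0.6],[0,0,0],-1],
  [[0,0,0.9],[0,0,0],-1],
  [[0,0,0.9],[0,0,0],-1],
])

```text
clock: 14.8
eef_pos: [501.5, -309.0, 253.1]
ee_rot: [[-0.073, 0.997, 0.005], [0.997, 0.073, -0.004], [-0.005, 0.005, -1.0]]
ft_force: [0.5, 0.1, 0.1]
grip_width: 85.0
gripper_force: 0.0
```

```bash
sed -i 's/^    m&=.*/    m\&=(W[...,2]>95)\&(W[...,2]<125)/' lid.py; python3 lid.py
python3 - <<'E'
from h import *
p=cloud("side")[0][180:420,150:420]
cv2.imwrite("pics/s8.png",cv2.resize(p,(675,600))[:,:,::-1])
E
```

```text
tcp [ 501.5 -309.   253.1] 4.2 [0.5 0.1 0.1]
wrist 28037 normal [-0.e+00 -4.e-04  1.e+00] z at tcp 111.0 rect [ 496.  -307.2] [186.8 199.5] 4.21
side 9762 normal [1.1e-03 5.0e-04 1.0e+00] z at tcp 110.0 rect [ 495.9 -309.2] [187.7 201.4] 4.04
top 2236 normal [4.6e-03 5.0e-04 1.0e+00] z at tcp 111.3 rect [ 494.1 -303. ] [185.4 193.2] 4.68
```

View pics/s8.png

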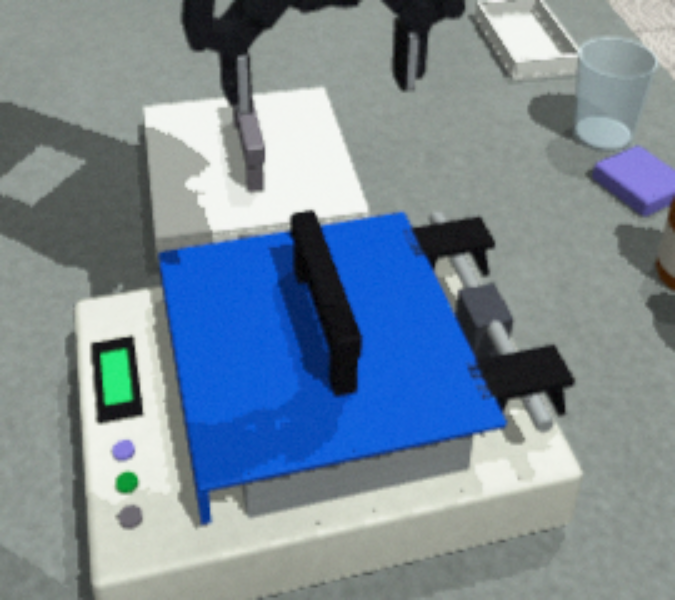

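The lid lies flat at z 111 on the collar, both knuckles are over the pins at (455,235) and (525,368), the gripper is clear, and the cover has not moved. Handing in.

```bash
python3 -c "
from h import *
print(ticket.close_job())"
```

```text
the job is handed in; nothing more can be done
None
```

The blue lid is hung back on the heater, lying flat with both knuckles over the pins, and the white cover was left where it was; I handed the job in at about 15 s on the robot's clock, and no verdict came back.

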